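Mount the holder carrier on the stand post and lock it with the R-clip

TASK

Put the instrument-holder carrier onto the stand: its blue hub goes down over the steel post onto the shoulder and its bar lies down in the cradle. Then lock it by pushing the R-clip's straight leg through the post's cross-hole, with the bent leg riding over the outside of the post, until it snaps fully home with its orange grip up against the post; let go and leave the dishes and the tip box standing where they are.

Things in the scene. Friction and masses are not known exactly. Their poses are not given: they have to be found in the camera images.
- stand: Fixed grey base plate 185 x 80 x 15 mm (x -40 to +145) with an upright steel post. Origin: on the table under the post axis; +x from post to cradle, y across, z up. Cradle at x 105 to 125, 64 mm high: floor z 40, two ears 27 mm apart in y, flaring wider upwards from z 52. Fixed cross-hole and shoulder: see the points.
- stand_seat (a point): Centre of the shoulder's top face (42 mm disc, 40 mm above the table) on the post axis. The post above it is 24 mm diameter, cylindrical to 95 mm above the table, then tapering to a 12 mm wide tip at 107 mm. Axes as stand.
- stand_hole (a point): Centre of the post's cross-hole on the post axis, 80 mm above the table. The hole runs right through along its y axis (stand y), 10 mm wide (x), 10 mm high, and may be entered from either end where there is room.
- carrier: Loose carrier, 0.26 to 0.46 kg, 203 mm long (x -88 to +115), lying flat. Origin: underside, middle of the aluminium bar (20 mm wide, 22 mm high, bare for grasping x -40 to +40, balance point within 15 mm). Blue hub at x -65: 46 mm diameter, 30 mm high. Black clamp head 30 x 42 x 30 mm at x +100, with a steel tube along y, top 42 mm.
- carrier_bore (a point): Centre of the hub's vertical 27 mm through bore, at its underside, carrier x -65; axes as carrier. Mounted, it is at stand_seat, carrier x along stand x, bar (carrier x 40 to 60) in the cradle; the hub's top is then 70 mm above the table.
- clip: Loose R-clip, 65 to 105 g, 131 mm long, 6 mm steel wire with an orange moulded grip, lying flat. Origin: underside, grip centre. Grip 36 (x) x 34 (y) x 18 mm high. Wire axis at z 3. Straight leg along +x at y -8, round tip at x 81. Bent leg on the +y side: y 8 to x 34, throat at x 49, y 0.5, flared tip x 70, y 16. Wire eye behind, to x -50.
- clip_seat (a point): Point on the straight leg's axis (clip x 30, y -8, z 3; axes as clip); at stand_hole when fully home, the grip's front (x 18) then against the post. The clip goes in level, clip x along the hole. The leg is right through before the bent leg meets the post; spreading it takes about 5 to 20 N of push. Let go, it droops about 0.17 rad in the hole's play: that is fine.
- clip_leg (a joint): Opening of the clip's sprung bent leg about its root in the eye (rad): 0 relaxed, about 0.1 while its throat passes the post, near 0 again once snapped in. Spring 4 N m/rad, preload 0.2 N m.
- column: Fixed black and steel lamp column, 44 mm foot, 22 mm rod, 32 mm top, 145 mm high, about 105 mm from the post on one side of the stand (its +y or -y): no room to bring the clip in from that side. Origin: centre of foot on the table.
- warmer: Fixed low white dish warmer 75 x 55 x 24 mm, on the other side of the stand, about 105 mm from the post. Origin: centre of underside.
- dishes: Loose stack of three clear culture dishes, 60 mm diameter, 45 mm high, beside the clip's grip (clip -y side). Must stay standing where it is. Origin: centre of underside.
- tipbox: Loose blue box with clear lid, 70 x 60 x 50 mm, beside the carrier's bar (carrier +y side). Must stay where it is. Origin: centre of underside.
There are look-alikes about, which are no part of the job. There is more than one size of the clip; the job needs the larger. Of the things that look like the stand, take the one that is farthest from the robot's base at the start.

How it is judged (in metres and radians):
On the way, in this order (a step that is already met when the one before it is completed fails the run):
1. the carrier's hub is down on the shoulder and its bar lies in the cradle (distance between carrier_bore and stand_seat below 0.006 m and angle between the x axis of carrier and the x axis of stand, either way round below 0.08 rad and x of carrier in the frame of stand above 0.05 m), for 0.2 s.
2. the straight leg is through the cross-hole, in line with it, while the bent leg is spread over the post (value of joint clip_leg above 0.04 rad and contact force between clip and stand above 1 N and distance between clip_seat and stand_hole below 0.045 m and angle between the x axis of clip and the y axis of stand, either way round below 0.3 rad).
At the end, for the whole second after the job is handed in: The carrier's bore is within 6 mm of the shoulder centre, its bar in the cradle (within 0.08 rad of the stand's x); the clip's seat point is within 7 mm of the hole centre, its leg within 0.3 rad of the hole's axis, its bent leg closed again (under 0.03 rad); both at rest (all of step 1 and distance between clip_seat and stand_hole below 0.007 m and angle between the x axis of clip and the y axis of stand, either way round below 0.3 rad and value of joint clip_leg below 0.03 rad and linear speed of each of clip, carrier below 0.03 m/s); the robot touches nothing.
It fails at once if the dish stack is shifted by more than 25 mm or tipped (distance of dishes from where it was at the start of the episode above 0.025 m or angle between dishes's own z axis and vertical above 0.4 rad).
It fails at once if the tip box is shifted by more than 25 mm or tipped (distance of tipbox from where it was at the start of the episode above 0.025 m or angle between tipbox's own z axis and vertical above 0.4 rad).
It also fails if it takes over 72 s, if anything falls off the work surface, if the arm or the gripper's body presses on something with over 40 N, if the wrist force passes 120 N, or if a joint passes its speed limit or range.

ROBOT

A 6-joint arm with a two-finger parallel gripper is mounted at the origin on the work surface. World frame = base frame: x ahead of the robot, y to its left, z up, the work surface at z = 0. Lengths are in m, angles in degrees, forces in N, time in s.
With the tool pointing down it reaches from about 0.3 to 0.75 m from the base axis. Payload 8.5 kg.
Tool frame: the origin (TCP) lies between the finger pads; the fingertips stand 14 mm ahead of it and the grasp point (between the pads) lies 5 mm behind it; x points along the fingers, z is the direction in which the jaws open and shut, and the axes are right-handed (so a half turn about x gives the same grasp; the last joint's range is limited). The gripper opens to 85 mm and grips with 20 to 120 N. Pads are 22 mm wide; open, the fingers measure 114 mm over their backs; the gripper's body (76 mm by 85 mm) begins 54 mm behind the grasp point. The pads swing forward as they close: fully open they stand 13 mm farther back than shut.
Start: joints at [55.388, 21.807, 74.336, -0, 83.858, -12.336], TCP at [0.208, 0.509, 0.245] pointing down, gripper open.
Joint ranges: [-178.18, 178.18], [-50.72, 133.34], [12.68, 142.11], [-81.47, 261.47], [9.98, 163.14], [-165.26, 165.26]. Speed limits (degrees/s): [136.94, 136.94, 180, 180, 180, 180].

INTERFACE

Orientations are given as a 3x3 rotation matrix whose columns are the frame's x, y, z axes.
In Python, from rig import env gives the robot as it stands.
- The arm moves only by the shell command python3 -m jog 'ROWS' [FORCE]. ROWS is JSON, a list of rows, each a list of 5 numbers: the opening, from -1 (shut) to 1 (fully open), so that 0 is half open, then the shift along the tool's x, y, z in m, then the turn about the tool's x in rad. In form: [[claw, dx, dy, dz, yaw], ...]. A call has 1 to 20 rows; each row is the pose to reach, as a shift and turn from the pose commanded when the call began, along the tool's axes at that moment; what a row does not reach only later rows make up. A row lasts 1/10 s, in which the tool goes at most 50 mm and 8.59 degrees, less where a joint would pass 70% of its speed; a pose out of reach is approached as far as the arm can. A call with a gripper value outside its range is refused whole. The fingers move at their own pace and stop on an object; FORCE is the grip in N (left out, the last holds). Time passes only in rows, so rows that repeat a pose let the fingers close. It gives the time, the measured TCP pose, the force and the opening at its end, in the units of the state.
- env.observe(): the state, without advancing time (a new reading comes with each control period).
- env.get_image(name): name is "scene" or "top" or "wrist"; returns the picture (384x512x3 uint8, red, green, blue); there is no depth.
- env.camera_model(name): a dict with "fx", "fy", "cx", "cy" (pixels), "origin" and "orientation" of the camera in the world. Camera axes: x right, y up, looking along -z (the intrinsics and any distortion apply to the point x, -y, -z); pixel columns grow to the right and rows downward; lengths in m; the calibration is good to about 2 mm. A picture is of the moment at which its call begins: read the wrist's pose just before it. camera_model takes no time and is no camera call; for the wrist camera it gives the pose at the moment of the call.
- env.close_job(): hands the job in, once; it reports no verdict.
The state is a dict: "time_s": time; "q": joint angles; "qvel": joint speeds; "joint_efforts": joint torques, N m; "position": TCP position; "tool_rot": TCP orientation; "ft_force": force on the tool from outside, world axes, zero at the start; "wrist_torque": the same for the moment, N m; "grip_width": finger opening in m.
Only numpy, scipy, OpenCV 4.12 (cv2) and the standard library are available. Lean on these libraries where they do the work, as an engineer would, in place of code of your own. Each camera call takes 0.05 s, during which the arm holds its last target.

## Working session

There is one attempt and no reset: what is moved stays moved. The work goes in short steps, Python scripts to look and compute and a shell command to move; the robot and the scene stay as the last step left them, time stands still between calls to the robot, and variables do not carry over. Pictures are saved under pics/ and viewed, and the job is handed in when it is done.

```bash
ls; mkdir -p pics; python3 - <<'E'
from rig import env
import cv2,numpy as np
s=env.observe();print(s)
for n in("scene","top","wrist"):
    m=env.camera_model(n);print(n,m)
    cv2.imwrite(f"pics/{n}0.png",env.get_image(n)[:,:,::-1])
E
```

```text
pics
{'time_s': 0.0, 'q': array([ 5.53897245e+01,  2.18415869e+01,  7.43840486e+01,  6.39051413e-04,
        8.38586436e+01, -1.23350175e+01]), 'qvel': array([ 0.04237492, -0.05606911,  0.11447283, -0.0454246 , -0.0002556 ,
        0.04938241]), 'joint_efforts': array([ 1.51475178e-03, -4.48461699e+01, -2.31274420e+01, -6.80338098e-05,
        4.80103932e-03, -4.60803756e-05]), 'position': array([0.20831782, 0.50873213, 0.24471032]), 'tool_rot': array([[-8.44612660e-04, -9.25372899e-01,  3.79057099e-01],
       [-1.20434197e-03,  3.79057900e-01,  9.25372173e-01],
       [-9.99998918e-01,  3.25066679e-04, -1.43462252e-03]]), 'ft_force': array([-0.29513939,  0.19805515,  0.16084199]), 'wrist_torque': array([-0.03051141, -0.01139864, -0.0043498 ]), 'grip_width': 0.0853271856852526}
scene {'fx': 431.6780530098184, 'fy': 431.6780530098184, 'cx': 258.44164389429835, 'cy': 191.73213142762, 'origin': array([1.33014295, 0.3808421 , 0.88543365]), 'orientation': array([[-0.35600247, -0.60592787,  0.71141665],
       [ 0.9342351 , -0.21316786,  0.28594447],
       [-0.02161056,  0.76642735,  0.64196737]])}
top {'fx': 444.13787523620283, 'fy': 444.13787523620283, 'cx': 255.3044518756927, 'cy': 196.84323824107187, 'origin': array([0.33144835, 0.02535951, 1.58153042]), 'orientation': array([[ 0.00698898,  0.99634938, -0.08508269],
       [-0.99984464,  0.0083396 ,  0.01552913],
       [ 0.016182  ,  0.08496094,  0.99625287]])}
wrist {'fx': 281.8174239344929, 'fy': 281.8174239344929, 'cx': 260.0981295325537, 'cy': 191.81871203518043, 'origin': array([0.14614185, 0.53510298, 0.37239205]), 'orientation': array([[ 0.37973574, -0.89200628, -0.24520514],
       [ 0.92509449,  0.36587243,  0.10167375],
       [-0.00097983, -0.26544708,  0.96412493]])}
```

View pics/scene0.png

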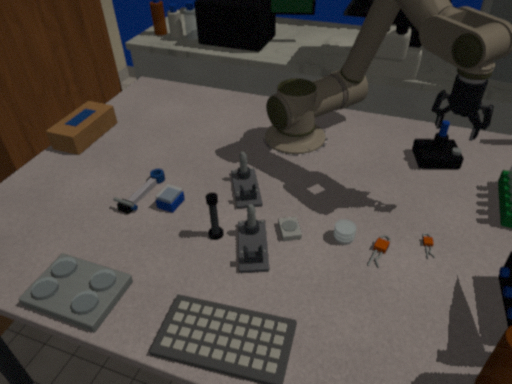

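View pics/top0.png

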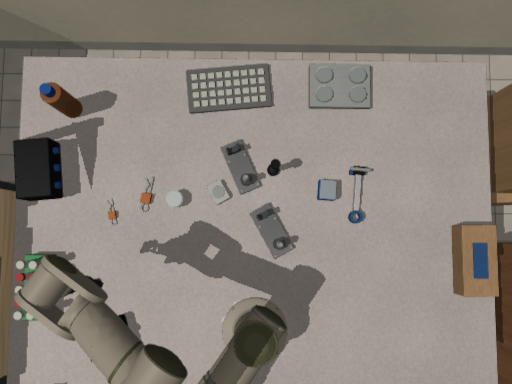

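View pics/wrist0.png

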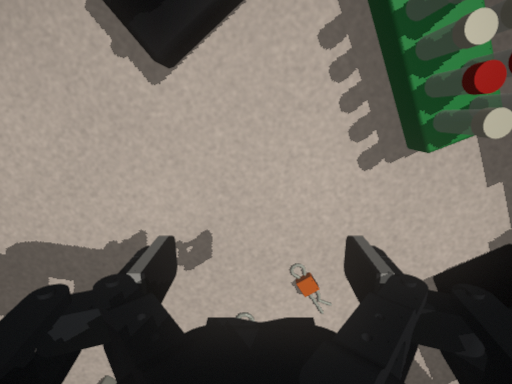

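Scene: the stand candidates in the top view are (240,166), far, and (271,230), near. The clip candidates are (147,197), larger, and (112,214), smaller. The carrier is at (356,195), with its hub at (355,216). I'll take the far stand and the larger clip, and check both in enlarged crops.

```bash
cat > h.py <<'E'
import numpy as np,cv2
def ray(m,u,v):
    d=np.array([(u-m['cx'])/m['fx'],-(v-m['cy'])/m['fy'],-1.]);return m['origin'],m['orientation']@d
def onz(m,u,v,z):
    o,d=ray(m,u,v);return o+d*(z-o[2])/d[2]
def proj(m,p):
    c=m['orientation'].T@(np.array(p)-m['origin']);return np.array([m['cx']-m['fx']*c[0]/c[2],m['cy']+m['fy']*c[1]/c[2]])
def tri(m1,p1,m2,p2):
    o1,d1=ray(m1,*p1);o2,d2=ray(m2,*p2)
    t=np.linalg.lstsq(np.c_[d1,-d2],o2-o1,rcond=None)[0]
    a=o1+d1*t[0];b=o2+d2*t[1];return (a+b)/2,np.linalg.norm(a-b)
E
python3 - <<'E'
import cv2,numpy as np
t=cv2.imread('pics/top0.png');s=cv2.imread('pics/scene0.png')
def c(im,x,y,w,h,k): return cv2.resize(im[y:y+h,x:x+w],None,fx=k,fy=k,interpolation=cv2.INTER_CUBIC)
a=c(t,200,130,100,75,4);b=c(t,100,165,100,75,4);d=c(t,310,150,100,75,4);e=c(s,195,185,130,97,3)
e=cv2.resize(e,(400,300))
cv2.imwrite('pics/crop1.png',np.vstack([np.hstack([a,b]),np.hstack([d,e])]))
f=c(s,340,220,100,75,4);g=c(s,105,155,100,75,4)
cv2.imwrite('pics/crop2.png',np.hstack([f,g]))
E
```

```text
(no output)
```

View pics/crop1.png

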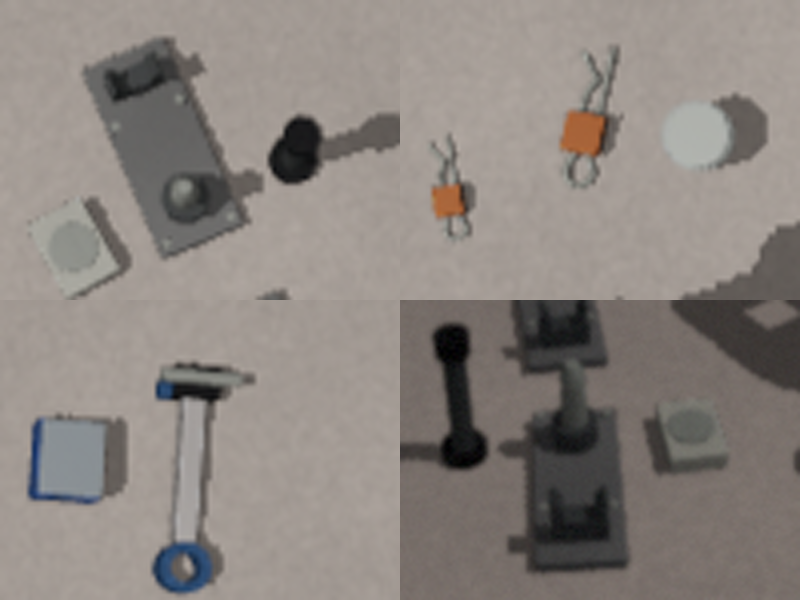

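View pics/crop2.png

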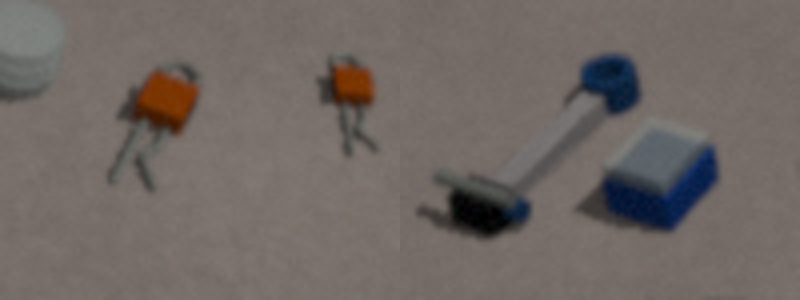

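The crops confirm it. The far stand at top (240,166) has the white warmer on its +y side and the column on its -y side. The larger clip, at top (147,197), has the dishes beside its straight leg. Next I'll measure.

```bash
cat >> h.py <<'E'
def big(mask):
    n,l,st,c=cv2.connectedComponentsWithStats(mask.astype(np.uint8));i=1+np.argmax(st[1:,4]);return l==i,c[i],st[i]
E
python3 - <<'E'
from rig import env
from h import *
t=cv2.imread('pics/top0.png');s=cv2.imread('pics/scene0.png')
T=env.camera_model('top');S=env.camera_model('scene')
def hsv(im): return cv2.cvtColor(im,cv2.COLOR_BGR2HSV).astype(int)
H=hsv(t);h,sa,v=H[...,0],H[...,1],H[...,2]
def box(m,x0,x1,y0,y1):
    o=np.zeros_like(m);o[y0:y1,x0:x1]=m[y0:y1,x0:x1];return o
blue=(h>100)&(h<125)&(sa>120)
m,c,st=big(box(blue,335,380,205,230));print('hub',c,st);print(onz(T,*c,.03),'mid',onz(T,*c,.015))
org=(h<15)&(sa>150)
m,c,st=big(box(org,135,160,185,210));r=cv2.minAreaRect(np.argwhere(m)[:,::-1].astype(np.float32));print('clip grip',c,r,onz(T,*c,.018))
m,c,st=big(box(org,100,125,200,225));r=cv2.minAreaRect(np.argwhere(m)[:,::-1].astype(np.float32));print('small grip',r)
# pixel points picked from crops (crop/4+offset)
pk=lambda x,y,ox,oy:(ox+x/4,oy+y/4)
for n,p,z in [('plateTL',pk(85,70,200,130),.015),('plateTR',pk(167,38,200,130),.015),('plateBR',pk(247,222,200,130),.015),('plateBL',pk(165,257,200,130),.015),('posttip',pk(182,190,200,130),.107),('cradle c',pk(133,76,200,130),.064),
 ('clip tip straight',pk(215,48,100,165),.003),('clip straight root',pk(207,110,100,165),.003),('bent tip',pk(186,50,100,165),.003),('eye',pk(182,186,100,165),.003),
 ('dishes',pk(296,134,100,165),.045),('tipbox',pk(72,458-300,310,150),.05),('hub',pk(183,568-300,310,150),.03),('bar top',pk(193,403-300,310,150),.022),('bar bot',pk(186,540-300,310,150),.022),('head',pk(195,385-300,310,150),.03),('column top',pk(300,135,200,130),.145),('warmer',pk(75,247,200,130),.024)]:
    print(n,np.round(onz(T,*p,z),4))
E
```

```text
hub [355.1627907  216.46511628] [349 211  14  12  86]
[ 0.39783998 -0.34945357  0.03      ] mid [ 0.39848185 -0.35307722  0.015     ]
clip grip [145.5       197.8255814] ((145.45945739746094, 197.74322509765625), (9.04194450378418, 9.535140991210938), 9.462321281433105) [0.45827453 0.38738301 0.018     ]
small grip ((111.58824920654297, 214.85296630859375), (6.305926322937012, 6.5484619140625), 75.96376037597656)
plateTL [0.641  0.1238 0.015 ]
plateTR [0.6707 0.0509 0.015 ]
plateBR [ 0.5058 -0.0217  0.015 ]
plateBL [0.474  0.0508 0.015 ]
posttip [0.522  0.0356 0.107 ]
cradle c [0.6265 0.0792 0.064 ]
clip tip straight [0.5343 0.3636 0.003 ]
clip straight root [0.4787 0.3692 0.003 ]
bent tip [0.5322 0.3893 0.003 ]
eye [0.4109 0.3895 0.003 ]
dishes [0.4546 0.2828 0.045 ]
tipbox [ 0.49  -0.251  0.05 ]
hub [ 0.396  -0.3515  0.03  ]
bar top [ 0.5429 -0.3642  0.022 ]
bar bot [ 0.421  -0.3564  0.022 ]
head [ 0.5579 -0.3641  0.03  ]
column top [ 0.5633 -0.0607  0.145 ]
warmer [0.4814 0.1298 0.024 ]
```

```bash
python3 -m jog '[[0.2,-0.04,-0.48,-0.30,-0.8],[0.2,-0.04,-0.48,-0.30,-0.8],[0.2,-0.04,-0.48,-0.30,-0.8],[0.2,-0.04,-0.48,-0.30,-0.8],[0.2,-0.04,-0.48,-0.30,-0.8],[0.2,-0.04,-0.48,-0.30,-0.8],[0.2,-0.04,-0.48,-0.30,-0.8],[0.2,-0.04,-0.48,-0.30,-0.8],[0.2,-0.04,-0.48,-0.30,-0.8],[0.2,-0.04,-0.48,-0.30,-0.8],[0.2,-0.04,-0.48,-0.30,-0.8],[0.2,-0.04,-0.48,-0.30,-0.8],[0.2,-0.04,-0.48,-0.30,-0.8],[0.2,-0.04,-0.48,-0.30,-0.8],[0.2,-0.04,-0.48,-0.30,-0.8],[0.2,-0.04,-0.48,-0.30,-0.8]]' 40
python3 - <<'E'
from rig import env
import cv2,pickle
W=env.camera_model('wrist');im=env.get_image('wrist')[:,:,::-1];cv2.imwrite('pics/w1.png',im);pickle.dump(W,open('w1.pkl','wb'))
cv2.imwrite('pics/w1b.png',cv2.resize(im,(800,600)));print(env.observe()['grip_width'])
E
```

```text
time_s: 1.75
position: [0.5382, 0.0506, 0.2855]
tool_rot: [[-0.0, -0.916, -0.401], [0.0, -0.401, 0.916], [-1.0, 0.0, 0.0]]
ft_force: [-0.7, -0.1, -0.5]
grip_width: 0.051
0.05102257036237291
```

View pics/w1b.png

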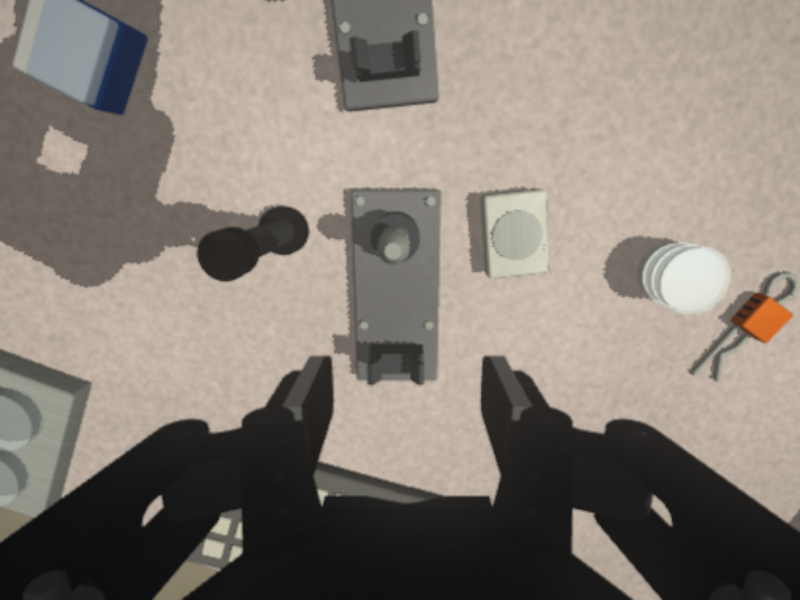

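The wrist view shows the far stand with its plate corners at about (352,190), (440,189), (437,380) and (357,380) in the 800-px picture, and the post tip at about (396,246). I'll enlarge it for exact picks.

```bash
python3 - <<'E'
import cv2
im=cv2.imread('pics/w1.png')
c=cv2.resize(im[110:255,205:300],None,fx=5,fy=4.1,interpolation=cv2.INTER_CUBIC)
import numpy as np
cv2.imwrite('pics/w1c.png',cv2.resize(im[112:256,210:306],None,fx=4,fy=4,interpolation=cv2.INTER_CUBIC))
c=np.vstack([cv2.resize(im[112:182,214:294],None,fx=4,fy=4,interpolation=cv2.INTER_CUBIC)]);cv2.imwrite('pics/w1d.png',cv2.convertScaleAbs(c,alpha=2))
E
```

```text
(no output)
```

View pics/w1c.png

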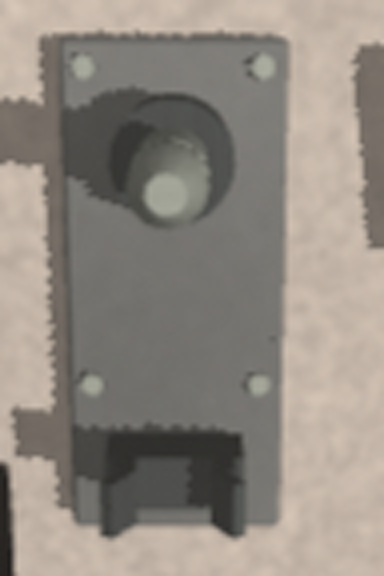

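View pics/w1d.png

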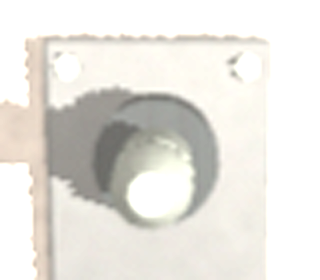

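```bash
python3 - <<'E'
from h import *;import pickle
W=pickle.load(open('w1.pkl','rb'));q=lambda x,y,z:onz(W,210+x/4,112+y/4,z)
a,b,c,d=[q(*p,.015) for p in((62,40),(288,40),(277,523),(75,523))]
for n,p in zip('abcd',(a,b,c,d)):print(n,p.round(4))
for u,w in((a,b),(b,c),(c,d),(a,d)):
    e=w-u;print(np.linalg.norm(e),np.degrees(np.arctan2(e[1],e[0])))
ang=np.radians(23.7);ex=np.array([np.cos(ang),np.sin(ang),0])
print('post from plate',(a+b+c+d)/4-ex*.0525,'tip',q(166,196,.107),'shoulder',q(172,160,.04))
E
```

```text
a [ 0.5051 -0.0147  0.015 ]
b [0.4741 0.0563 0.015 ]
c [0.64   0.1283 0.015 ]
d [0.6711 0.0569 0.015 ]
0.07749026748633349 113.61677636212467
0.1808562007481761 23.459809091895952
0.07788643783583457 -66.4108401437482
0.1808201792293894 23.334246798817865
post from plate [0.52449872 0.03560844 0.015     ] tip [0.52561253 0.03568693 0.107     ] shoulder [0.52453829 0.0353182  0.04      ]
```

```bash
python3 -m jog '[[0.1,0.03,0.23,-0.34,0.5],[0.1,0.03,0.23,-0.34,0.5],[0.1,0.03,0.23,-0.34,0.5],[0.1,0.03,0.23,-0.34,0.5],[0.1,0.03,0.23,-0.34,0.5],[0.1,0.03,0.23,-0.34,0.5],[0.1,0.03,0.23,-0.34,0.5],[0.1,0.03,0.23,-0.34,0.5],[0.1,0.03,0.23,-0.34,0.5],[0.1,0.03,0.23,-0.34,0.5],[0.1,0.03,0.23,-0.34,0.5],[0.1,0.03,0.23,-0.34,0.5],[0.1,0.03,0.23,-0.34,0.5]]' 40
python3 - <<'E'
from rig import env
import cv2,pickle
W=env.camera_model('wrist');im=env.get_image('wrist')[:,:,::-1];cv2.imwrite('pics/w2.png',im);pickle.dump(W,open('w2.pkl','wb'))
cv2.imwrite('pics/w2b.png',cv2.resize(im,(800,600)));print(env.observe()['grip_width'])
E
```

```text
time_s: 3.1
position: [0.4646, -0.3528, 0.2558]
tool_rot: [[0.0, -0.996, 0.087], [-0.0, 0.087, 0.996], [-1.0, -0.0, -0.0]]
ft_force: [0.7, 0.7, 0.2]
grip_width: 0.0469
0.04689979785854962
```

View pics/w2b.png

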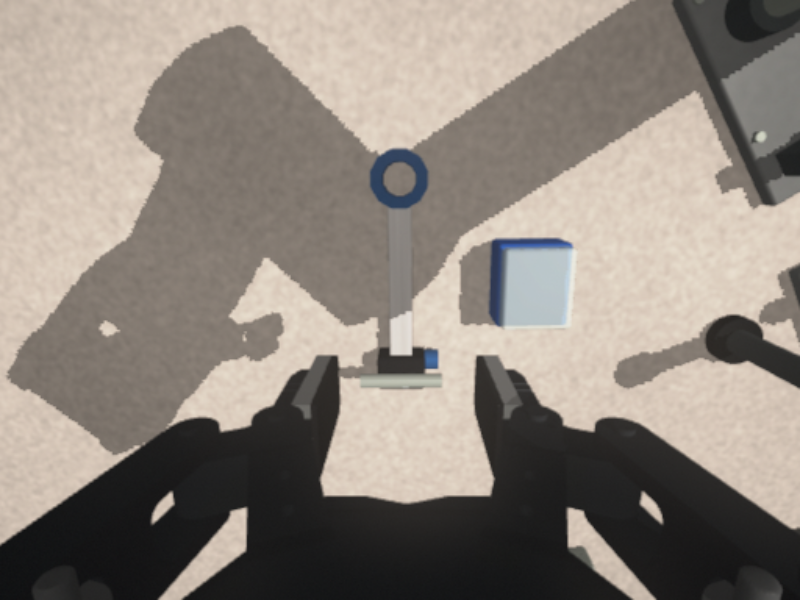

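The wrist view shows the carrier hub ring at (399,178), the bar running down to the head at (401,350), and the tip box at (535,285).

```bash
python3 - <<'E'
from h import *;import pickle
W=pickle.load(open('w2.pkl','rb'));k=512/800
im=cv2.imread('pics/w2.png');H=cv2.cvtColor(im,cv2.COLOR_BGR2HSV).astype(int)
b=(H[...,0]>100)&(H[...,0]<125)&(H[...,1]>100);o=np.zeros_like(b);o[85:145,225:285]=b[85:145,225:285]
m,c,st=big(o);cn=max(cv2.findContours(m.astype(np.uint8),0,1)[0],key=len);print(c,st,cv2.fitEllipse(cn))
hub=onz(W,*cv2.fitEllipse(cn)[0],.029);print('hub',hub)
p1=onz(W,400*k,215*k,.022);p2=onz(W,401.5*k,340*k,.022);print(p1,p2)
for e in (p2-p1,p2-hub):print(np.degrees(np.arctan2(e[1],e[0])))
hd=onz(W,401*k,380*k,.042);print('tube',hd, hd-hub)
print('tipbox corners',[onz(W,x*k,y*k,.05).round(3) for x,y in((500,245),(570,325))])
e=(hd-hub)[:2];e/=np.linalg.norm(e);print('origin',hub[:2]+.065*e,np.degrees(np.arctan2(e[1],e[0])))
E
```

```text
[254.51617874 113.94761171] [237  96  36  37 649] ((254.80543518066406, 114.0016860961914), (35.33980178833008, 36.42739486694336), 1.7621347904205322)
hub [ 0.39693082 -0.35253668  0.029     ]
[ 0.42566528 -0.35381199  0.022     ] [ 0.53289589 -0.36232012  0.022     ]
-4.536587212237819
-4.11565312594033
tube [ 0.56127507 -0.36510862  0.042     ] [ 0.16434425 -0.01257194  0.013     ]
tipbox corners [array([ 0.452, -0.28 ,  0.05 ]), array([ 0.521, -0.226,  0.05 ])]
origin [ 0.46174146 -0.35749454] -4.374469894874091
```

```bash
python3 -m jog '[[0.1,0.05,0.003,-0.005,-0.01],[0.1,0.10,0.003,-0.005,-0.01],[0.1,0.15,0.003,-0.005,-0.01],[0.1,0.18,0.003,-0.005,-0.01],[0.1,0.20,0.003,-0.005,-0.01],[0.1,0.215,0.003,-0.005,-0.01],[0.1,0.225,0.003,-0.005,-0.01],[0.1,0.232,0.003,-0.005,-0.01],[0.1,0.235,0.003,-0.005,-0.01],[0.1,0.235,0.003,-0.005,-0.01],[0.1,0.235,0.003,-0.005,-0.01]]' 40
python3 - <<'E'
from rig import env
import cv2
cv2.imwrite('pics/w3.png',env.get_image('wrist')[:,:,::-1])
E
```

```text
time_s: 4.25
position: [0.4608, -0.3592, 0.021]
tool_rot: [[0.001, -0.997, 0.079], [-0.001, 0.079, 0.997], [-1.0, -0.001, -0.001]]
ft_force: [-0.2, -0.2, -0.3]
grip_width: 0.0473
```

View pics/w3.png

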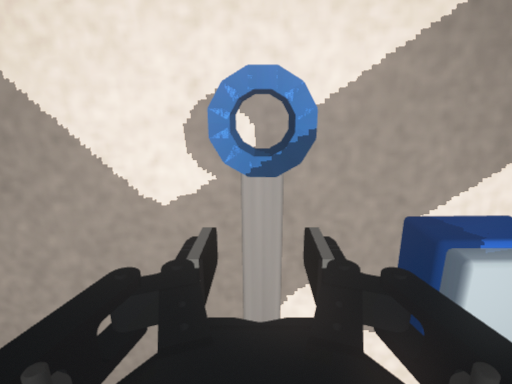

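The fingers straddle the bar, centred, with the hub ahead at (263,120) and the tip box clear. I'll close on it.

```bash
python3 -m jog '[[-1,0,0,0,0],[-1,0,0,0,0],[-1,0,0,0,0],[-1,0,0,0,0],[-1,0,0,0,0],[-1,0,0,0,0],[-1,0,0,0,0]]' 100
python3 -m jog '[[-1,-0.01,0,0,0],[-1,-0.03,0,0,0],[-1,-0.07,0,0,0],[-1,-0.12,0,0,0],[-1,-0.17,0,0,0],[-1,-0.20,0,0,0],[-1,-0.20,0,0,0],[-1,-0.20,0,0,0]]'
python3 - <<'E'
from rig import env
import cv2,pickle
W=env.camera_model('wrist');im=env.get_image('wrist')[:,:,::-1];cv2.imwrite('pics/w4.png',im);pickle.dump(W,open('w4.pkl','wb'))
s=env.get_image('scene')[:,:,::-1];cv2.imwrite('pics/s4.png',s)
E
```

```text
time_s: 5.0
position: [0.4607, -0.3591, 0.0211]
tool_rot: [[0.001, -0.997, 0.079], [-0.001, 0.079, 0.997], [-1.0, -0.001, -0.001]]
ft_force: [-0.3, 1.8, 5.9]
grip_width: 0.0174
time_s: 5.8
position: [0.4601, -0.3584, 0.2193]
tool_rot: [[-0.001, -0.997, 0.079], [0.001, 0.079, 0.997], [-1.0, 0.001, 0.001]]
ft_force: [-0.4, -0.0, -5.2]
grip_width: 0.0172
```

View pics/w4.png

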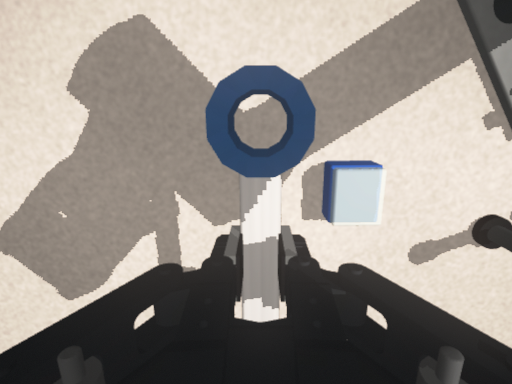

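View pics/s4.png

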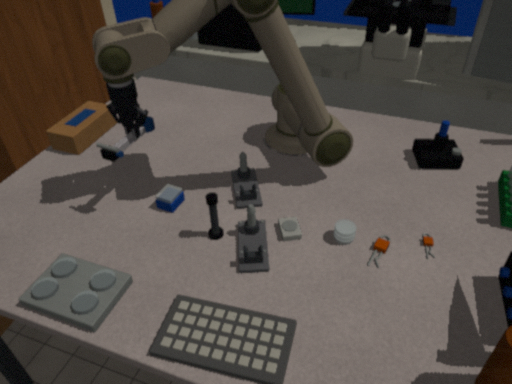

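```bash
python3 - <<'E'
from h import *;import pickle
from rig import env
W=pickle.load(open('w4.pkl','rb'));s=env.observe();p=s['position'];R=s['tool_rot']
im=cv2.imread('pics/w4.png');H=cv2.cvtColor(im,cv2.COLOR_BGR2HSV).astype(int)
b=(H[...,0]>100)&(H[...,0]<125)&(H[...,1]>100);b[180:]=0;b[:,320:]=0
m,c,st=big(b);cn=max(cv2.findContours(m.astype(np.uint8),0,1)[0],key=len);e=cv2.fitEllipse(cn);print(e)
zt=.03+p[2]-.021
hub=onz(W,*e[0],zt);print(hub,'rel tool',R.T@(hub-p))
px=np.linalg.norm(onz(W,st[0],e[0][1],zt)-onz(W,st[0]+st[2],e[0][1],zt));print('width',px)
bar=onz(W,261,240,zt-.008);d=bar-hub;print('yaw',np.degrees(np.arctan2(d[1],d[0])), 'toolz-90',np.degrees(np.arctan2(R[1,2],R[0,2]))-90)
E
```

```text
((259.98297119140625, 120.99457550048828), (108.26168823242188, 111.13729858398438), 1.7026758193969727)
[ 0.3957379  -0.35268299  0.2269386 ] rel tool [-0.00878343  0.06444682  0.00051239]
width 0.045064920700476185
yaw -4.0488954626271 toolz-90 -4.51974678856871
```

```bash
python3 -m jog '[[-1,-0.01,-0.01,0.02,-0.05],[-1,-0.01,-0.03,0.06,-0.1],[-1,-0.01,-0.04,0.10,-0.15],[-1,-0.01,-0.05,0.14,-0.2],[-1,-0.01,-0.06,0.18,-0.25],[-1,-0.01,-0.065,0.22,-0.3],[-1,-0.01,-0.07,0.26,-0.35],[-1,-0.01,-0.08,0.30,-0.4],[-1,-0.01,-0.085,0.34,-0.45],[-1,-0.01,-0.09,0.38,-0.489],[-1,-0.01,-0.091,0.41,-0.489],[-1,-0.01,-0.091,0.422,-0.489],[-1,-0.01,-0.091,0.428,-0.489],[-1,-0.01,-0.091,0.428,-0.489],[-1,-0.01,-0.091,0.428,-0.489],[-1,-0.01,-0.091,0.428,-0.489]]'
python3 - <<'E'
from rig import env
import cv2,pickle
W=env.camera_model('wrist');im=env.get_image('wrist')[:,:,::-1];cv2.imwrite('pics/w5.png',im);pickle.dump(W,open('w5.pkl','wb'))
s=env.get_image('scene')[:,:,::-1];cv2.imwrite('pics/s5.png',s)
E
```

```text
time_s: 7.5
position: [0.585, 0.0594, 0.2302]
tool_rot: [[-0.0, -0.918, -0.397], [-0.0, -0.397, 0.918], [-1.0, 0.0, -0.0]]
ft_force: [-0.5, -0.5, -4.1]
grip_width: 0.0177
```

View pics/w5.png

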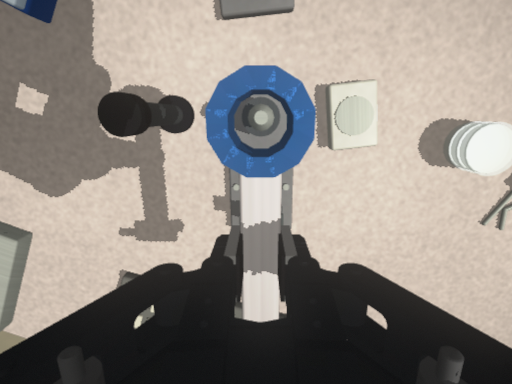

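View pics/s5.png

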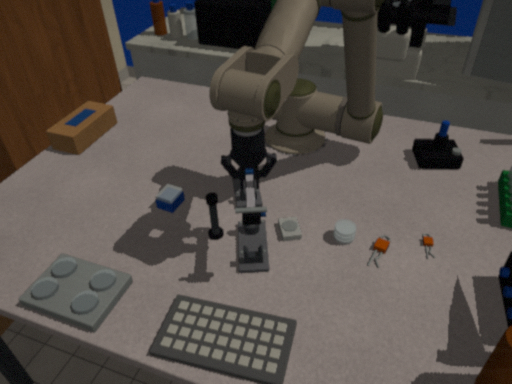

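The post tip shows through the bore at (261,117). I'll compute the hub-to-post offset from this one picture.

```bash
cat > al.py <<'E'
from h import *;import pickle,sys
from rig import env
def al(f,tip):
    W=pickle.load(open(f+'.pkl','rb'));s=env.observe();p=s['position'];R=s['tool_rot']
    im=cv2.imread(f'pics/{f}.png');H=cv2.cvtColor(im,cv2.COLOR_BGR2HSV).astype(int)
    b=(H[...,0]>100)&(H[...,0]<125)&(H[...,1]>100);b[180:]=0;b[:60]=0;b[:,320:]=0;b[:,:200]=0
    m,c,st=big(b);cn=max(cv2.findContours(m.astype(np.uint8),0,1)[0],key=len);e=cv2.fitEllipse(cn);print(e)
    hub=onz(W,*e[0],.03+p[2]-.021);t=onz(W,*tip,.107);print('hub',hub,'tip',t,'shift in tool',R.T@((t-hub)*[1,1,0]))
    cv2.imwrite(f'pics/{f}c.png',cv2.resize(cv2.convertScaleAbs(im[80:160,220:300],alpha=2),None,fx=7,fy=7,interpolation=cv2.INTER_CUBIC))
al(sys.argv[1],(float(sys.argv[2]),float(sys.argv[3])))
E
python3 al.py w5 261.5 117
```

```text
((259.98492431640625, 120.92670440673828), (108.36381530761719, 111.66146850585938), 177.8408966064453)
hub [0.52567302 0.03437715 0.23931722] tip [0.52487414 0.03551601 0.107     ] shift in tool [-7.85740248e-08  2.80173497e-04  1.36261654e-03]
```

View pics/w5c.png

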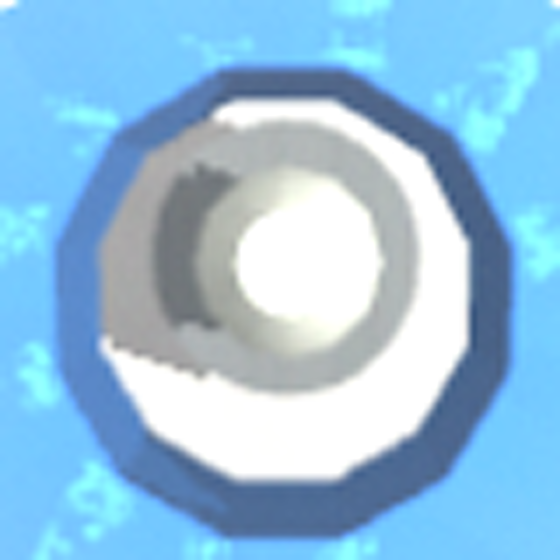

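```bash
python3 al.py w5 264.1 117.3; python3 - <<'E'
from h import *;import pickle
W=pickle.load(open('w5.pkl','rb'));print(W['origin'],onz(W,261,116.6,.04),onz(W,264.1,117.3,.107),proj(W,[.525,.0355,.107]),proj(W,[.525,.0355,.04]))
E
```

```text
((259.98492431640625, 120.92670440673828), (108.36381530761719, 111.66146850585938), 177.8408966064453)
hub [0.52567302 0.03437715 0.23931722] tip [0.52421554 0.03766876 0.107     ] shift in tool [-2.53951176e-07  2.84995697e-05  3.59974290e-03]
[0.52323245 0.03326497 0.3577912 ] [0.5251424  0.03544968 0.04      ] [0.52421554 0.03766876 0.107     ] [261.42470606 117.13130183] [261.094341   116.49478654]
```

```bash
python3 -m jog '[[-1,0.02,0,0.0013,0],[-1,0.05,0,0.0013,0],[-1,0.08,0,0.0013,0],[-1,0.095,0,0.0013,0],[-1,0.097,0,0.0013,0],[-1,0.097,0,0.0013,0],[-1,0.097,0,0.0013,0]]'
python3 - <<'E'
from rig import env
import cv2,pickle
W=env.camera_model('wrist');im=env.get_image('wrist')[:,:,::-1];cv2.imwrite('pics/w6.png',im);pickle.dump(W,open('w6.pkl','wb'))
cv2.imwrite('pics/w6c.png',cv2.resize(im[70:190,200:320],None,fx=5,fy=5,interpolation=cv2.INTER_CUBIC))
print(proj(W,[.525,.0355,.107]) if 0 else '')
E
```

```text
time_s: 8.3
position: [0.5851, 0.0615, 0.1346]
tool_rot: [[0.002, -0.917, -0.399], [-0.0, -0.399, 0.917], [-1.0, -0.002, -0.001]]
ft_force: [0.4, -0.4, -4.4]
grip_width: 0.0178
```

View pics/w6c.png

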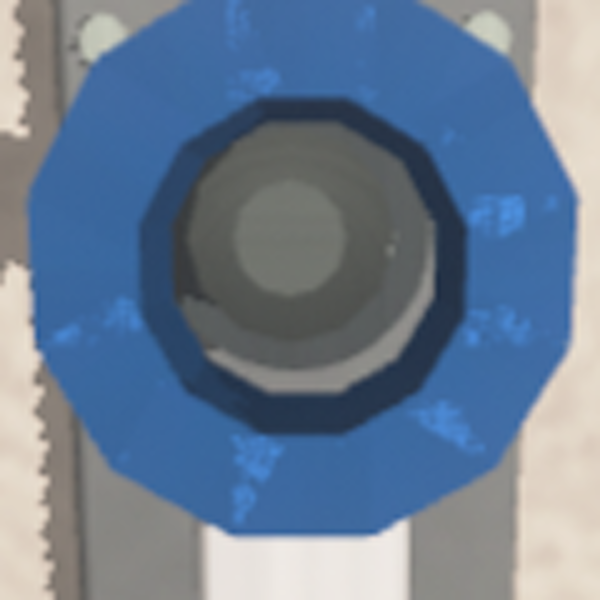

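```bash
python3 - <<'E'
from h import *;import pickle
from rig import env
W=pickle.load(open('w6.pkl','rb'));s=env.observe();R=s['tool_rot']
b=onz(W,200+304/5,70+258/5,s['position'][2]-.021);t=onz(W,200+290/5,70+239/5,.107);b2=onz(W,200+303/5,70+265/5,s['position'][2]+.009)
print(b,b2,t,R.T@((t-b)*[1,1,0]),R.T@((t-b2)*[1,1,0]))
E
```

```text
[0.52665447 0.03722339 0.11362039] [0.52646941 0.0369845  0.14362039] [0.52560725 0.03515869 0.107     ] [-2.05356937e-06  1.78355421e-03 -1.47600150e-03] [-1.66083666e-06  1.51860246e-03 -1.33069308e-03]
```

```bash
python3 -m jog '[[-1,0,0.0016,-0.0014,0],[-1,0.004,0.0016,-0.0014,0],[-1,0.010,0.0016,-0.0014,0],[-1,0.016,0.0016,-0.0014,0],[-1,0.022,0.0016,-0.0014,0],[-1,0.028,0.0016,-0.0014,0],[-1,0.034,0.0016,-0.0014,0],[-1,0.034,0.0016,-0.0014,0]]'
```

```text
time_s: 9.15
position: [0.5831, 0.0599, 0.0983]
tool_rot: [[-0.002, -0.917, -0.399], [0.0, -0.399, 0.917], [-1.0, 0.002, 0.001]]
ft_force: [0.0, -0.4, -4.2]
grip_width: 0.0175
```

```bash
python3 -m jog '[[-1,0.006,0,0,0],[-1,0.012,0,0,0],[-1,0.018,0,0,0],[-1,0.024,0,0,0],[-1,0.028,0,0,0],[-1,0.032,0,0,0],[-1,0.035,0,0,0],[-1,0.037,0,0,0],[-1,0.037,0,0,0]]'
```

```text
time_s: 10.05
position: [0.5835, 0.0598, 0.0621]
tool_rot: [[-0.0, -0.917, -0.399], [0.0, -0.399, 0.917], [-1.0, 0.0, 0.0]]
ft_force: [-0.2, 0.7, -4.4]
grip_width: 0.0175
```

```bash
python3 -m jog '[[-1,0.001,0,0,0],[-1,0.002,0,0,0],[-1,0.002,0,0,0]]'
python3 - <<'E'
from rig import env
import cv2
cv2.imwrite('pics/w7.png',env.get_image('wrist')[:,:,::-1])
s=env.get_image('scene')[:,:,::-1];cv2.imwrite('pics/s7.png',cv2.resize(s[170:290,190:330],None,fx=5,fy=5,interpolation=cv2.INTER_CUBIC))
E
```

```text
time_s: 10.35
position: [0.5837, 0.0599, 0.0611]
tool_rot: [[0.001, -0.917, -0.399], [-0.0, -0.399, 0.917], [-1.0, -0.001, -0.0]]
ft_force: [-2.5, -0.9, 2.3]
grip_width: 0.0174
```

View pics/w7.png

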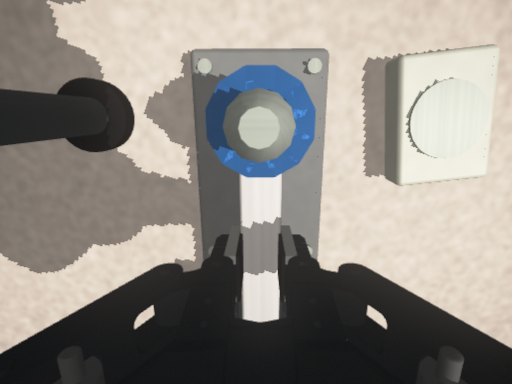

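View pics/s7.png

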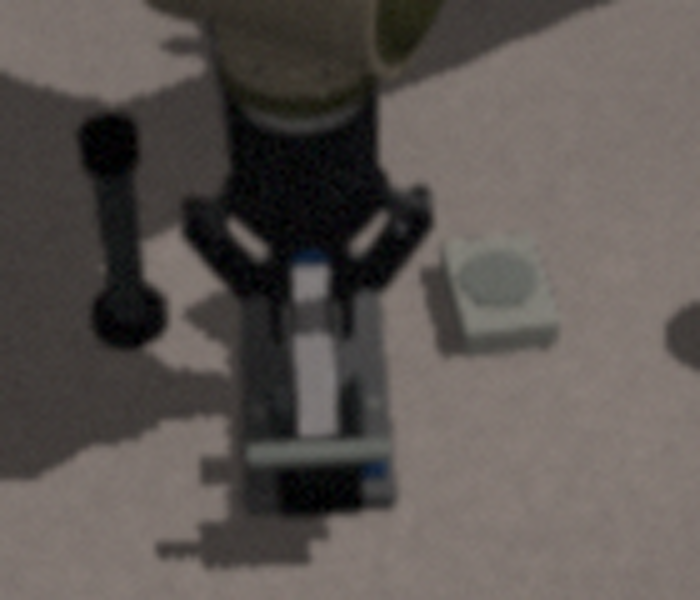

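The hub is down around the post at (260,125) and the bar is in the cradle; the weight has come off the wrist. I'll release and retreat.

```bash
python3 -m jog '[[0.1,0,0,0,0],[0.1,0,0,0,0],[0.1,0,0,0,0],[0.1,0,0,0,0],[0.1,0,0,0,0],[0.1,-0.02,0,0,0],[0.1,-0.06,0,0,0],[0.1,-0.11,0,0,0],[0.1,-0.16,0,0,0],[0.1,-0.19,0,0,0],[0.1,-0.19,0,0,0],[0.1,-0.19,0,0,0]]'
python3 - <<'E'
from rig import env
import cv2,pickle
W=env.camera_model('wrist');im=env.get_image('wrist')[:,:,::-1];cv2.imwrite('pics/w8.png',im);pickle.dump(W,open('w8.pkl','wb'))
E
```

```text
time_s: 11.65
position: [0.5834, 0.0599, 0.2502]
tool_rot: [[0.0, -0.917, -0.399], [0.0, -0.399, 0.917], [-1.0, -0.0, -0.0]]
ft_force: [-1.2, -0.4, -1.0]
grip_width: 0.0471
```

View pics/w8.png

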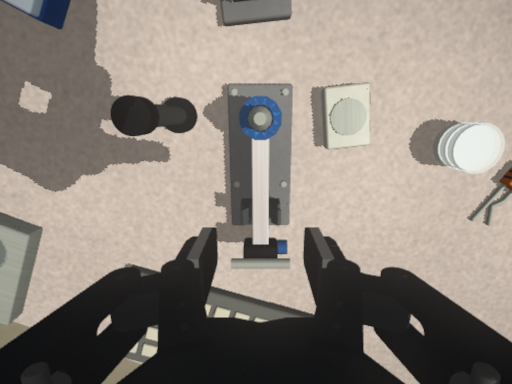

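```bash
python3 -m jog '[[0.25,0,-0.002,0.04,0.1],[0.25,0,-0.004,0.09,0.2],[0.25,0,-0.006,0.14,0.3],[0.25,0,-0.008,0.19,0.4],[0.25,0,-0.01,0.24,0.51],[0.25,0,-0.013,0.29,0.51],[0.25,0,-0.015,0.33,0.51],[0.25,0,-0.015,0.35,0.51],[0.25,0,-0.015,0.35,0.51],[0.25,0,-0.015,0.35,0.51],[0.25,0,-0.015,0.35,0.51]]'
python3 - <<'E'
from rig import env
import cv2,pickle
W=env.camera_model('wrist');im=env.get_image('wrist')[:,:,::-1];cv2.imwrite('pics/w9.png',im);pickle.dump(W,open('w9.pkl','wb'))
cv2.imwrite('pics/w9c.png',cv2.resize(im[100:240,180:330],None,fx=4,fy=4,interpolation=cv2.INTER_CUBIC))
E
python3 - <<'E'
from h import *;import pickle
W=pickle.load(open('w8.pkl','rb'))
im=cv2.imread('pics/w8.png');cv2.imwrite('pics/w8c.png',cv2.resize(im[80:260,215:305],None,fx=4,fy=3.3,interpolation=cv2.INTER_CUBIC) if 0 else cv2.resize(im[85:145,220:300],None,fx=7,fy=7,interpolation=cv2.INTER_CUBIC))
H=cv2.cvtColor(im,cv2.COLOR_BGR2HSV).astype(int)
b=(H[...,0]>100)&(H[...,0]<125)&(H[...,1]>100);b[150:]=0;b[:80]=0;b[:,300:]=0;b[:,:220]=0
m,c,st=big(b);cn=max(cv2.findContours(m.astype(np.uint8),0,1)[0],key=len);e=cv2.fitEllipse(cn);print(e,onz(W,*e[0],.07))
E
```

```text
time_s: 12.8
position: [0.4582, 0.3858, 0.2495]
tool_rot: [[-0.001, -0.995, 0.101], [-0.001, 0.101, 0.995], [-1.0, 0.001, -0.001]]
ft_force: [0.5, 1.1, 0.1]
grip_width: 0.053
((259.9572448730469, 117.48552703857422), (40.935577392578125, 43.3510856628418), 0.046988245099782944) [0.52490748 0.03511918 0.07      ]
```

View pics/w9.png

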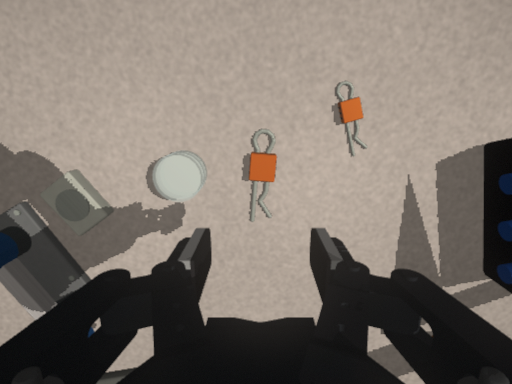

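View pics/w9c.png

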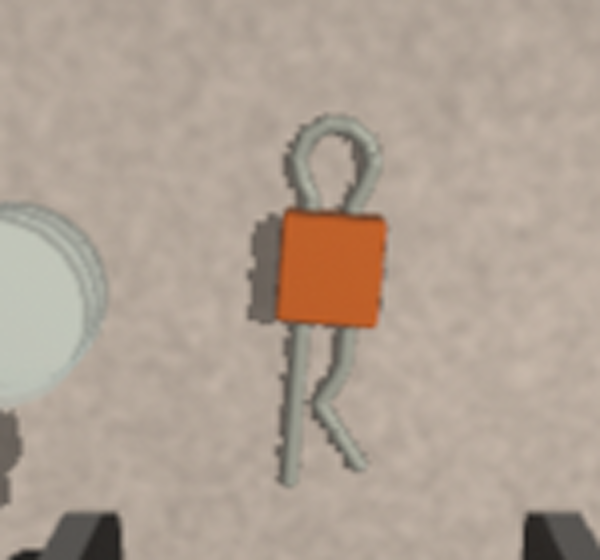

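View pics/w8c.png

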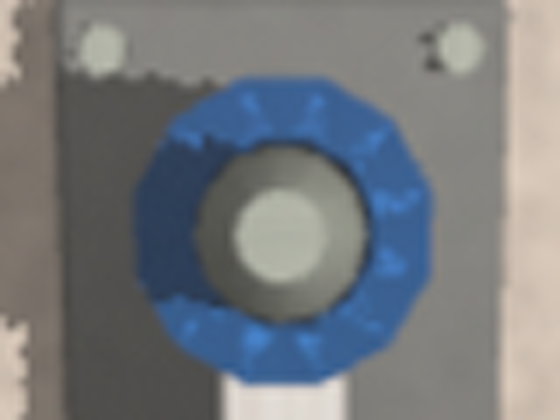

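The enlarged view confirms the larger clip. Its grip is at (263,167) and its straight leg runs to (252,220); the smaller one is at (351,110). Now I'll measure its pose.

```bash
python3 - <<'E'
from h import *;import pickle
W8=pickle.load(open('w8.pkl','rb'));print('posttip',onz(W8,260.1,118.7,.107))
W=pickle.load(open('w9.pkl','rb'));im=cv2.imread('pics/w9.png');H=cv2.cvtColor(im,cv2.COLOR_BGR2HSV).astype(int)
b=(H[...,0]<15)&(H[...,1]>150);b[:,300:]=0
m,c,st=big(b);r=cv2.minAreaRect(np.argwhere(m)[:,::-1].astype(np.float32));print(c,r)
g=onz(W,*r[0],.017);print('grip',g)
q=lambda x,y,z:onz(W,180+x/4,100+y/4,z)
a=q(300,330,.003);t=q(289.5,480,.003);e=t-a;ang=np.arctan2(e[1],e[0]);print('leg',a,t,np.degrees(ang))
def yaw(d): return np.degrees(np.arctan2(d[1],d[0]))
print('grip edges',yaw(q(276,318,.018)-q(286,210,.018)),yaw(q(377,327,.018)-q(386,218,.018)))
print('eye-mid',yaw(q(332,326,.018)-q(336,118,.003)), 'eye',q(336,116,.003),'bent tip',q(362,466,.003))
ex=np.array([np.cos(ang),np.sin(ang)]);ey=np.array([-ex[1],ex[0]])
print('origin from tip',t[:2]-.081*ex+.008*ey)
E
```

```text
posttip [0.52546219 0.03549268 0.107     ]
[262.04454023 166.81321839] ((262.0137939453125, 166.83450317382812), (25.41191864013672, 27.571102142333984), 4.763641834259033)
grip [0.45659543 0.3889831  0.017     ]
leg [0.47969504 0.3771325  0.003     ] [0.53357533 0.36763236 0.003     ] -9.999572075020634
grip edges -11.585091168530099 -9.668909574333938
eye-mid -6.9274997222145815 eye [0.40994128 0.39633709 0.003     ] bent tip [0.53093355 0.39364657 0.003     ]
origin from tip [0.45519492 0.38957574]
```

```bash
python3 -m jog '[[0.25,0.05,0.0025,0.003,0.073],[0.25,0.10,0.0025,0.003,0.073],[0.25,0.15,0.0025,0.003,0.073],[0.25,0.18,0.0025,0.003,0.073],[0.25,0.20,0.0025,0.003,0.073],[0.25,0.215,0.0025,0.003,0.073],[0.25,0.225,0.0025,0.003,0.073],[0.25,0.229,0.0025,0.003,0.073],[0.25,0.231,0.0025,0.003,0.073],[0.25,0.231,0.0025,0.003,0.073]]' 40
python3 - <<'E'
from rig import env
import cv2
cv2.imwrite('pics/w10.png',env.get_image('wrist')[:,:,::-1])
E
```

```text
time_s: 13.85
position: [0.4559, 0.39, 0.0198]
tool_rot: [[0.001, -0.985, 0.172], [0.0, 0.172, 0.985], [-1.0, -0.001, 0.001]]
ft_force: [0.3, 0.6, -0.3]
grip_width: 0.0531
```

View pics/w10.png

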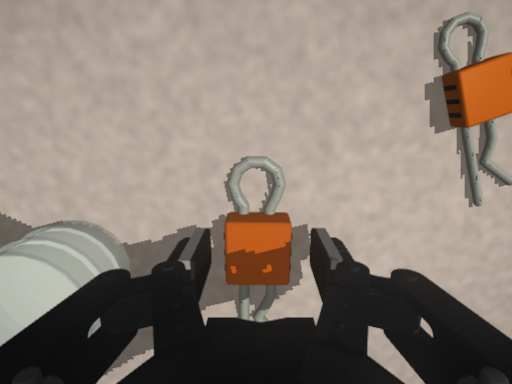

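The grip at (258,248) sits squarely between the fingers, and the dishes are clear. I'll close.

```bash
python3 -m jog '[[-1,0.001,0,0,0],[-1,0.001,0,0,0],[-1,0.001,0,0,0],[-1,0.001,0,0,0],[-1,0.001,0,0,0],[-1,0.001,0,0,0]]' 110
python3 -m jog '[[-1,-0.01,0,0,0],[-1,-0.03,0,0,0],[-1,-0.07,0,0,0],[-1,-0.12,0,0,0],[-1,-0.16,0,0,0],[-1,-0.18,0,0,0],[-1,-0.18,0,0,0],[-1,-0.18,0,0,0]]'
python3 - <<'E'
from rig import env
import cv2,pickle
W=env.camera_model('wrist');im=env.get_image('wrist')[:,:,::-1];cv2.imwrite('pics/w11.png',im);pickle.dump(W,open('w11.pkl','wb'))
E
```

```text
time_s: 14.5
position: [0.4558, 0.3902, 0.0193]
tool_rot: [[0.001, -0.985, 0.172], [0.001, 0.172, 0.985], [-1.0, -0.001, 0.001]]
ft_force: [-0.7, -0.4, 5.6]
grip_width: 0.0309
time_s: 15.3
position: [0.4551, 0.3898, 0.1978]
tool_rot: [[-0.001, -0.985, 0.172], [-0.0, 0.172, 0.985], [-1.0, 0.001, -0.0]]
ft_force: [0.2, 0.9, -0.9]
grip_width: 0.0309
```

View pics/w11.png

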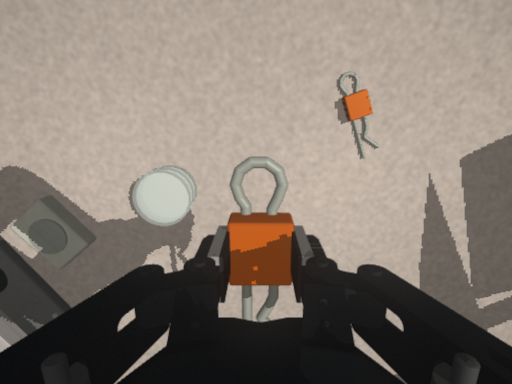

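```bash
python3 - <<'E'
from h import *;import pickle
from rig import env
W=pickle.load(open('w11.pkl','rb'));s=env.observe();p=s['position'];R=s['tool_rot'];print(p,s['ft_force'])
for n,(u,v),dz in [('eye outer',(259.5,156.5),-.0163),('grip back edge',(261,213),-.0013),('L',(229,230),-.0013),('R',(293,230),-.0013),('leg L',(245.5,290),-.0163),('leg L2',(249,318),-.0163),('front edge top',(262,284),-.0013)]:
    print(n,(R.T@(onz(W,u,v,p[2]+dz)-p)).round(4))
im=cv2.imread('pics/w11.png');cv2.imwrite('pics/w11c.png',cv2.resize(im[150:330,190:330],None,fx=4,fy=3.3,interpolation=cv2.INTER_CUBIC))
E
```

```text
[0.45497107 0.38969645 0.19695467] [ 0.88484396  0.33773567 -0.8919042 ]
eye outer [0.0164 0.0462 0.0006]
grip back edge [0.0013 0.0208 0.0013]
L [ 0.0013  0.0119 -0.0146]
R [0.0013 0.0119 0.0172]
leg L [ 0.0162 -0.0326 -0.0078]
leg L2 [ 0.0162 -0.0522 -0.0059]
front edge top [ 0.0013 -0.0187  0.0018]
```

View pics/w11c.png

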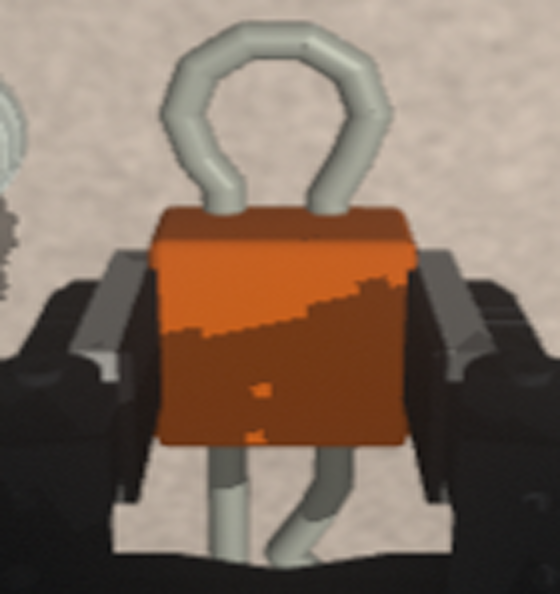

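```bash
python3 -m jog '[[-1,-0.02,-0.01,-0.02,0.08],[-1,-0.04,-0.03,-0.06,0.16],[-1,-0.06,-0.05,-0.10,0.24],[-1,-0.06,-0.07,-0.14,0.32],[-1,-0.06,-0.09,-0.18,0.40],[-1,-0.06,-0.11,-0.22,0.48],[-1,-0.06,-0.13,-0.26,0.56],[-1,-0.06,-0.145,-0.30,0.64],[-1,-0.06,-0.16,-0.34,0.72],[-1,-0.06,-0.17,-0.37,0.80],[-1,-0.06,-0.174,-0.392,0.88],[-1,-0.06,-0.174,-0.392,0.94],[-1,-0.06,-0.174,-0.392,0.986],[-1,-0.06,-0.174,-0.392,0.986],[-1,-0.06,-0.174,-0.392,0.986],[-1,-0.06,-0.174,-0.392,0.986]]'
python3 - <<'E'
from rig import env
import cv2,pickle
W=env.camera_model('wrist');im=env.get_image('wrist')[:,:,::-1];cv2.imwrite('pics/w12.png',im);pickle.dump(W,open('w12.pkl','wb'))
cv2.imwrite('pics/w12b.png',cv2.resize(im,(800,600),interpolation=cv2.INTER_CUBIC))
E
```

```text
time_s: 16.95
position: [0.5595, -0.0259, 0.2577]
tool_rot: [[-0.001, -0.402, 0.916], [0.0, 0.916, 0.402], [-1.0, 0.001, -0.001]]
ft_force: [0.2, 0.4, -0.1]
grip_width: 0.0308
```

View pics/w12b.png

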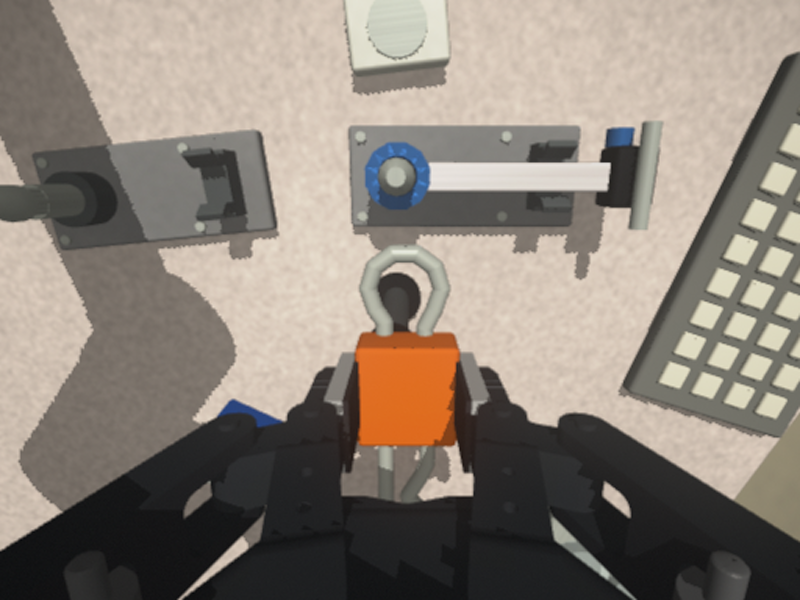

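```bash
python3 - <<'E'
from h import *;import pickle
from rig import env
W=pickle.load(open('w12.pkl','rb'));s=env.observe();p=s['position'];R=s['tool_rot']
im=cv2.imread('pics/w12.png')
cv2.imwrite('pics/w12c.png',np.hstack([cv2.resize(im[90:140,225:285],None,fx=6,fy=6,interpolation=cv2.INTER_CUBIC),cv2.resize(im[275:325,225:285],None,fx=6,fy=6,interpolation=cv2.INTER_CUBIC)]))
f=lambda u,v,z:(R.T@(onz(W,u,v,z)-p)).round(4)
print('tip',f(253.6,113.3,.107),'leg',f(247,295,p[2]-.0163),f(247,313.6,p[2]-.0163))
H=cv2.cvtColor(im,cv2.COLOR_BGR2HSV).astype(int)
b=(H[...,0]>100)&(H[...,0]<125)&(H[...,1]>100);b[150:]=0;b[:,300:]=0;b[:,:220]=0
m,c,st=big(b);cn=max(cv2.findContours(m.astype(np.uint8),0,1)[0],key=len);e=cv2.fitEllipse(cn);print('hub',e[0],f(*e[0],.07),onz(W,*e[0],.07))
print('world tip',onz(W,253.6,113.3,.107))
k=.64
d=onz(W,580*k,126*k,.015)-onz(W,349*k,126*k,.015);print(np.degrees(np.arctan2(d[1],d[0])),np.degrees(np.arctan2(R[1,2],R[0,2])))
d=onz(W,608*k,176.5*k,.062)-onz(W,430*k,176*k,.062);print(np.degrees(np.arctan2(d[1],d[0])))
E
```

```text
tip [ 0.1509  0.0688 -0.006 ] leg [ 0.0163 -0.0345 -0.0075] [ 0.0163 -0.0474 -0.0077]
hub (253.8461456298828, 112.16256713867188) [ 0.1879  0.0701 -0.0066] [0.52515444 0.03573686 0.07      ]
world tip [0.52622837 0.03478056 0.107     ]
23.626242926490505 23.66476063840697
23.47935106843054
```

View pics/w12c.png

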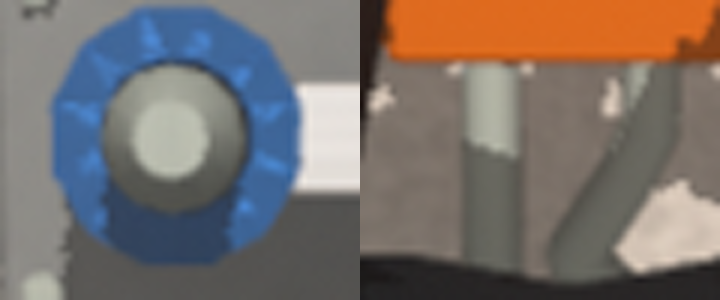

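```bash
python3 -m jog '[[-1,0,0.02,0.001,0],[-1,0,0.06,0.0014,0],[-1,0,0.10,0.0014,0],[-1,0,0.14,0.0014,0],[-1,0,0.17,0.0014,0],[-1,0,0.185,0.0014,0],[-1,0.03,0.185,0.0014,0],[-1,0.07,0.185,0.0014,0],[-1,0.11,0.185,0.0014,0],[-1,0.14,0.185,0.0014,0],[-1,0.155,0.185,0.0014,0],[-1,0.161,0.185,0.0014,0],[-1,0.161,0.185,0.0014,0],[-1,0.161,0.185,0.0014,0],[-1,0.161,0.185,0.0014,0]]'
python3 - <<'E'
from rig import env
import cv2
s=env.get_image('scene')[:,:,::-1];cv2.imwrite('pics/s13.png',cv2.resize(s[150:270,200:360],None,fx=5,fy=5,interpolation=cv2.INTER_CUBIC))
s=env.get_image('top')[:,:,::-1];cv2.imwrite('pics/t13.png',cv2.resize(s[120:220,180:300],None,fx=6,fy=6,interpolation=cv2.INTER_CUBIC))
s=env.observe();print(s['position'],s['tool_rot'],s['ft_force'])
E
```

```text
time_s: 18.5
position: [0.4873, 0.144, 0.0983]
tool_rot: [[0.002, -0.401, 0.916], [0.0, 0.916, 0.401], [-1.0, -0.001, 0.002]]
ft_force: [-0.8, 0.0, -1.4]
grip_width: 0.031
[0.4871035  0.14404174 0.0980668 ] [[ 1.56446893e-03 -4.00524162e-01  9.16284862e-01]
 [ 4.92883442e-05  9.16286013e-01  4.00524581e-01]
 [-9.99998775e-01 -5.81446099e-04  1.45324217e-03]] [-0.01193258  0.75544348 -0.34980016]
```

View pics/s13.png

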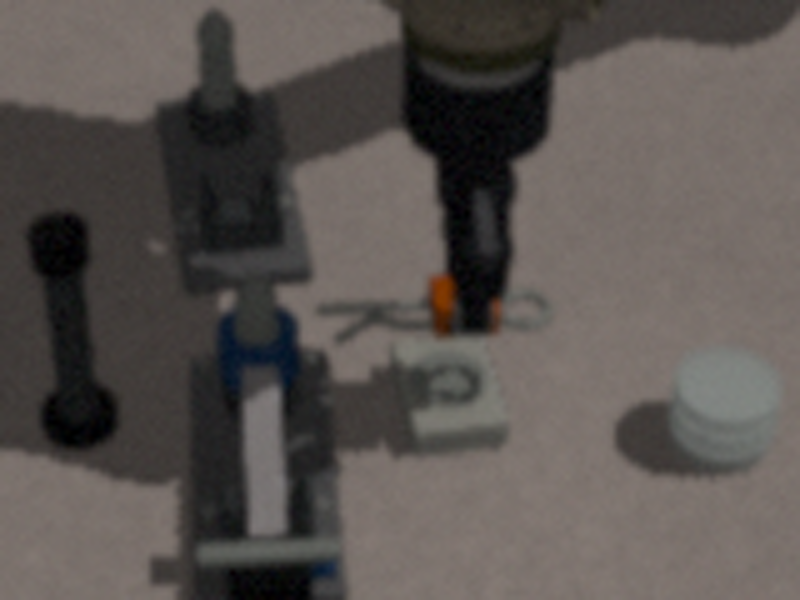

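View pics/t13.png

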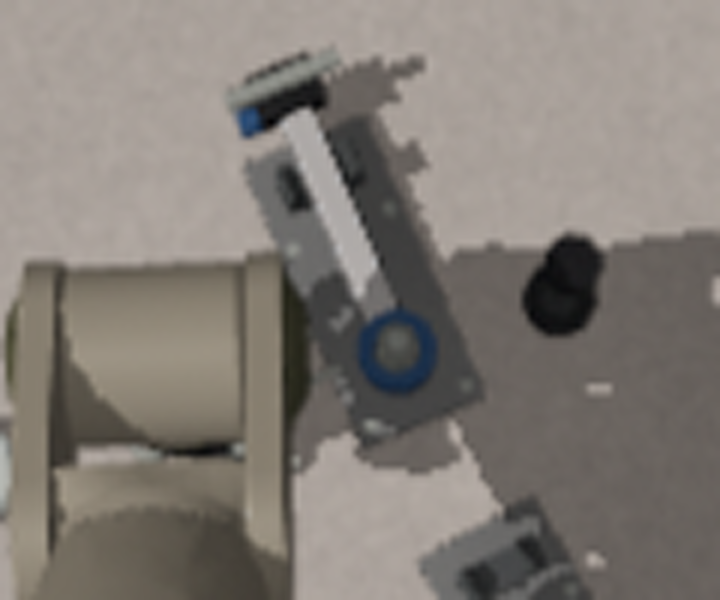

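```bash
python3 - <<'E'
from h import *
from rig import env
S=env.camera_model('scene');s=env.observe();p=s['position'];R=s['tool_rot']
t=p+R@np.array([.0163,-.082,-.0076]);print('tip',t,(proj(S,t)-[200,150])*5)
b=p+R@np.array([.0163,.049,0]);print('eye',(proj(S,b)-[200,150])*5)
print('posttop',(proj(S,[.5253,.0353,.107])-[200,150])*5,'hole near face',(proj(S,np.array([.5253,.0353,.08])+.012*np.array([-.4,.917,0]))-[200,150])*5)
q=np.array([.5253,.0353,.08])-t;print('hole from tip, tool axes',R.T@q)
E
```

```text
tip [0.51300822 0.0658631  0.08180345] [317.66698394 306.20237225]
eye [556.76741327 304.08674353]
posttop [256.32620176 273.67810415] hole near face [279.68604466 309.26753728]
hole from tip, tool axes [ 0.00182118 -0.03292665 -0.00098112]
```

```bash
python3 -m jog '[[-1,0.0016,0,-0.0004,0],[-1,0.0016,0,-0.0004,0],[-1,0.0016,-0.008,-0.0004,0],[-1,0.0016,-0.016,-0.0004,0],[-1,0.0016,-0.022,-0.0004,0],[-1,0.0016,-0.026,-0.0004,0],[-1,0.0016,-0.030,-0.0004,0],[-1,0.0016,-0.033,-0.0004,0],[-1,0.0016,-0.033,-0.0004,0]]'
```

```text
time_s: 19.5
position: [0.4997, 0.1133, 0.0957]
tool_rot: [[0.0, -0.4, 0.916], [-0.0, 0.916, 0.4], [-1.0, -0.0, 0.0]]
ft_force: [-0.1, -0.0, -0.5]
grip_width: 0.0311
```

```bash
python3 -m jog '[[-1,0,-0.006,0,0],[-1,0,-0.012,0,0],[-1,0,-0.018,0,0],[-1,0,-0.023,0,0],[-1,0,-0.026,0,0],[-1,0,-0.026,0,0]]' 120
python3 - <<'E'
from rig import env
import cv2
s=env.get_image('scene')[:,:,::-1];cv2.imwrite('pics/s14.png',cv2.resize(s[150:270,200:360],None,fx=5,fy=5,interpolation=cv2.INTER_CUBIC))
E
```

```text
time_s: 20.1
position: [0.5109, 0.0903, 0.0959]
tool_rot: [[0.002, -0.401, 0.916], [0.002, 0.916, 0.4], [-1.0, 0.001, 0.003]]
ft_force: [3.6, 5.1, -0.8]
grip_width: 0.0307
```

View pics/s14.png

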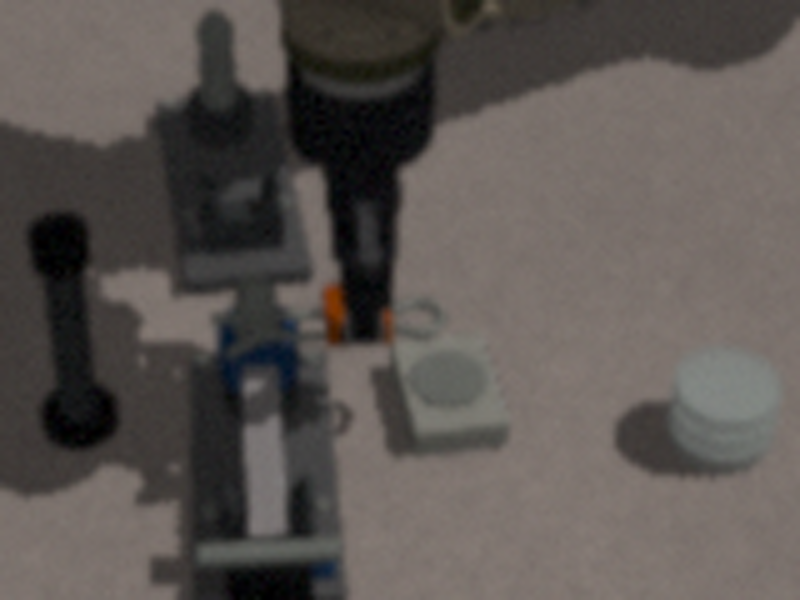

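The leg is through and the bent leg is starting to load. I'll continue the push.

```bash
python3 -m jog '[[-1,0,-0.004,0,0],[-1,0,-0.008,0,0],[-1,0,-0.011,0,0],[-1,0,-0.011,0,0]]' 120
python3 -m jog '[[-1,0,-0.003,0,0],[-1,0,-0.006,0,0],[-1,0,-0.009,0,0],[-1,0,-0.009,0,0]]' 120
```

```text
time_s: 20.55
position: [0.5164, 0.0788, 0.0963]
tool_rot: [[0.005, -0.401, 0.916], [-0.001, 0.916, 0.401], [-1.0, -0.003, 0.004]]
ft_force: [6.3, -2.7, -1.2]
grip_width: 0.0305
time_s: 20.95
position: [0.5179, 0.0708, 0.0956]
tool_rot: [[-0.001, -0.4, 0.917], [-0.001, 0.917, 0.4], [-1.0, -0.0, -0.001]]
ft_force: [1.8, -1.7, -0.5]
grip_width: 0.031
```

```bash
python3 -m jog '[[-1,0,-0.002,0,0],[-1,0,-0.004,0,0],[-1,0,-0.005,0,0],[-1,0,-0.005,0,0]]' 120
python3 - <<'E'
from rig import env
import cv2
im=env.get_image('wrist')[:,:,::-1];cv2.imwrite('pics/w15.png',im)
E
```

```text
time_s: 21.35
position: [0.5197, 0.0669, 0.0956]
tool_rot: [[-0.001, -0.4, 0.916], [0.0, 0.916, 0.4], [-1.0, 0.001, -0.001]]
ft_force: [-0.5, 1.4, -1.4]
grip_width: 0.0304
```

View pics/w15.png

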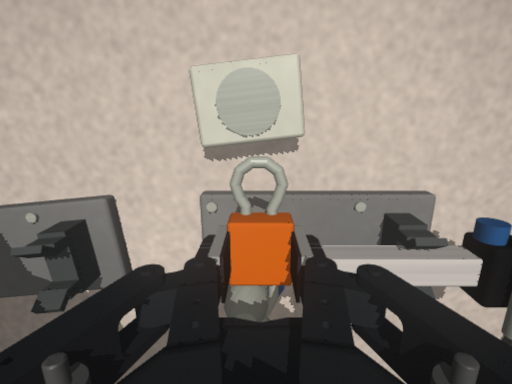

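```bash
python3 -m jog '[[-1,0,-0.001,0,0],[-1,0,-0.002,0,0],[-1,0,-0.002,0,0]]' 120
python3 -m jog '[[-1,0,-0.001,0,0],[-1,0,-0.002,0,0],[-1,0,-0.002,0,0]]' 120
```

```text
time_s: 21.7
position: [0.5198, 0.0666, 0.0955]
tool_rot: [[-0.002, -0.4, 0.916], [0.003, 0.916, 0.4], [-1.0, 0.004, -0.001]]
ft_force: [-3.1, 10.5, 1.7]
grip_width: 0.0305
time_s: 22.0
position: [0.5199, 0.0664, 0.0955]
tool_rot: [[-0.004, -0.4, 0.916], [0.006, 0.916, 0.4], [-1.0, 0.007, -0.001]]
ft_force: [-5.2, 18.6, 3.6]
grip_width: 0.031
```

The grip is stopped hard against the post, with about 19 N and no further travel. I'll relax the push, open and lift away.

```bash
python3 -m jog '[[-1,0,0.002,0,0],[-1,0,0.0035,0,0],[0.1,0,0.0035,0,0],[0.25,0,0.0035,0,0],[0.25,0,0.0035,0,0],[0.25,0,0.0035,0,0],[0.25,0,0.0035,0,0],[0.25,-0.02,0.0035,0,0],[0.25,-0.05,0.0035,0,0],[0.25,-0.1,0.0035,0,0],[0.25,-0.15,0.0035,0,0],[0.25,-0.15,0.0035,0,0],[0.25,-0.15,-0.04,0,0],[0.25,-0.15,-0.08,0,0],[0.25,-0.15,-0.10,0,0],[0.25,-0.15,-0.10,0,0],[0.25,-0.15,-0.10,0,0]]' 60
python3 - <<'E'
from rig import env
import cv2,pickle
W=env.camera_model('wrist');im=env.get_image('wrist')[:,:,::-1];cv2.imwrite('pics/w16.png',im);pickle.dump(W,open('w16.pkl','wb'))
cv2.imwrite('pics/w16c.png',cv2.resize(im[60:240,180:340],None,fx=3.3,fy=3.3,interpolation=cv2.INTER_CUBIC))
s=env.get_image('scene')[:,:,::-1];cv2.imwrite('pics/s16.png',cv2.resize(s[150:270,200:360],None,fx=5,fy=5,interpolation=cv2.INTER_CUBIC))
E
```

```text
time_s: 23.7
position: [0.5614, -0.028, 0.2452]
tool_rot: [[-0.001, -0.4, 0.916], [0.001, 0.916, 0.4], [-1.0, 0.001, -0.001]]
ft_force: [0.0, 0.6, -0.1]
grip_width: 0.0536
```

View pics/w16c.png

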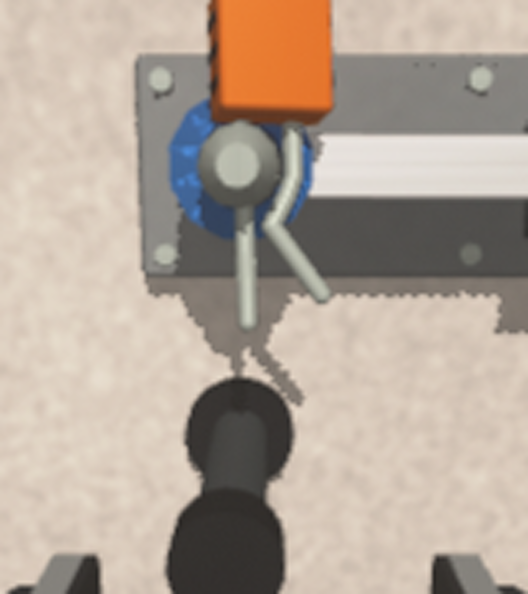

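View pics/s16.png

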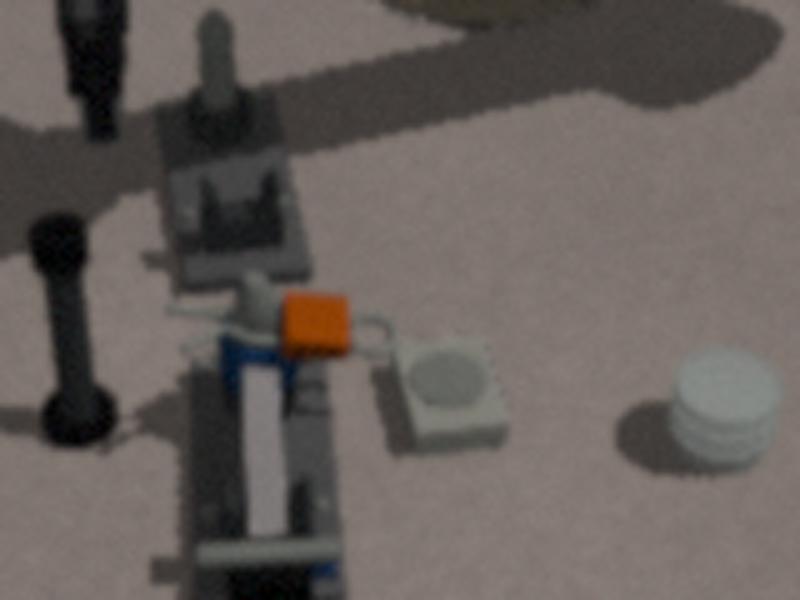

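```bash
python3 - <<'E'
from h import *;import pickle
from rig import env
W=pickle.load(open('w16.pkl','rb'));S=env.camera_model('scene')
ey=np.array([-.4,.917,0]);ex=np.array([.917,.4,0])
q=lambda x,y,z:onz(W,180+x/3.3,60+y/3.3,z)
pt=q(237,164,.107);print('post',pt)
for z in(.080,.085,.089):
    t=q(248,326,z)-pt;f=q(272,115,.09)-pt;print(z,'tip along',-t@ey,'lat',t@ex)
for n,p in(('gripfront top',(272,105)),('gripfront bottom',(272,124))):
    for z in(.079,.097):print(n,z,(q(*p,z)-pt)@ey)
d,g=tri(W,(180+248/3.3,60+326/3.3),S,(200+170/5,150+309/5));print('tip tri',d,g,-(d-pt)@ey)
b=q(248,326,.088)-q(245,208,.082);print('leg yaw vs -ey',np.degrees(np.arctan2(b@ex,-b@ey)))
t=env.get_image('top')[:,:,::-1];cv2.imwrite('pics/t17.png',cv2.resize(t[120:240,90:390],None,fx=2.6,fy=2.6,interpolation=cv2.INTER_CUBIC))
T=env.camera_model('top')
print(env.observe()['time_s'],env.observe()['ft_force'])
E
```

```text
post [0.52583282 0.03504675 0.107     ]
0.08 tip along 0.04882813517300436 lat 0.0022855041064747525
0.085 tip along 0.04806517081731992 lat 0.0023795394406285965
0.089 tip along 0.04745479933277238 lat 0.0024547677079517142
gripfront top 0.079 0.017355685266145348
gripfront top 0.097 0.01603985314088147
gripfront bottom 0.079 0.011963971646818604
gripfront bottom 0.097 0.010978333091042066
tip tri [ 0.54711583 -0.00769236  0.08670566] 0.00019830235098225083 0.04770496852633037
leg yaw vs -ey 1.3711937475119953
23.85 [-0.22289565  0.48887987  0.07085493]
```

View pics/t17.png

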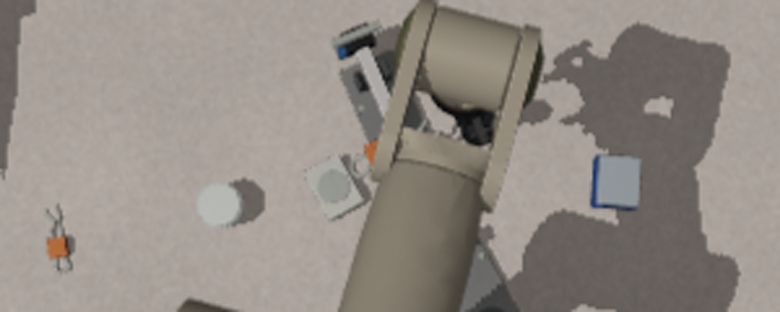

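The checks agree. The clip is snapped in with its grip front on the post (11–12 mm from the axis, post radius 12 mm). The leg tip is about 48 mm beyond the axis, against 50–51 mm when fully home. The dishes at top (174,199) and the tip box at (327,190) are where they started. I'll hand in.

```bash
python3 -c "
from rig import env
print(env.close_job())"
```

```text
the job is handed in; nothing more can be done
None
```

The carrier is on the stand and locked with the R-clip, and I handed the job in at about 24 s of the 72 s allowed. The hand-in gives no verdict, so what follows rests on my own checks.

- **Carrier:** I set it on the far stand, the one between the column and the warmer. The hub went down over the post without jamming. The arm's height at contact was exactly 40 mm above its table grasp, which matches the shoulder. The bar lies in the cradle, within about 0.2° of the stand's x axis.
- **Clip:** I used the larger one and brought it in level from the warmer side. The leg entered the hole with no force. The bent leg then loaded to roughly 5–7 N and snapped in, and the grip stopped hard against the post at about 19 N. I then let go and lifted clear.
- **Last pictures:** The grip front touches the post and the leg is in line with the hole to about 1.4°. The wrist force is near zero, and the gripper is clear of the stand. The dishes and tip box are within about a pixel (3–4 mm) of where they started.
- **Disagreements:**
    - The leg tip measured about 48 mm past the post axis, against 50–51 mm expected. That puts the seat point 2–3 mm short, which is inside the 7 mm limit and close to the camera's 2 mm accuracy.
    - I could not read the clip-leg joint or the clip's exact height directly. I judged both from the snap and the pictures.

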